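Set the lamp timer, then hold a lens barrel in the V-block

TASK

The lens in this barrel is about to be bonded: set the lamp timer by pressing its round key, then its square key, then its long key, each fully down and one at a time. Then take the aluminium lens barrel from its wooden stand, lay it in the sprung steel V-block with its wide collar hanging free beyond one end of the block, and press it gently straight down so that it bears on both faces of the V and the block sinks more than halfway down its spring travel. Finish while still holding the barrel pressed there with the gripper (gripping it or pushing on top of it), and leave the tape roll, ink bottle, jar and mixing stick where they are.

Things in the scene. Friction and masses are not known exactly. Their poses are not given: they have to be found in the camera images.
- barrel: aluminium lens barrel, plain cylinder 30 mm in diameter, 110 mm long, with a dark knurled collar (40 mm in diameter, 10 mm long) on one end; about 0.16 kg. Origin on the axis, in the middle of the plain part; y runs along the axis towards the collar (which spans y = 55 to 65 mm). At the start it lies level in the stand, origin 50 mm above the table, z up
- stand: fixed wooden stand under the barrel, base 70 x 110 x 12 mm; two V-notched rests (each 14 mm long, centred at y = +39 and -39 mm, tops 46 mm above the table) carry the barrel, with a 64 mm finger gap between them, open down to the base. Origin at the centre of its underside; the barrel lies along its y axis
- fixture: fixed bonding fixture: dark base plate 12 mm thick, 150 x 150 mm (x from -53 to +97 mm), with the sprung V-block over its origin and a low black lamp bar (x from 78 to 94 mm, top 49 mm above the table) behind it. Origin on the table under the middle of the V-block, z up; y axis along the V
- vee_axis (a point): on the sprung V-block: middle of the axis of a fully seated 30 mm cylinder; y along the V, z up; 66 mm above the table, sinks with the block. 90 degree V in two rests (each 16 mm long, centred at y = +35 and -35 mm, outer ends at 43 mm, tops 4 mm below this axis), 54 mm finger gap between them across the whole width, block floor 34 mm below this axis. The collar does not fit the V
- cradle (a joint): how far the sprung V-block has sunk, in m: 0 up, 0.010 at the bottom stop. It starts to sink at about 4 N downward and takes about 10 N at the bottom (600 N/m). It moves straight down only and does not give sideways, so a barrel gripped off the V's middle bears on one face only; let loose, it slides to the middle. Friction about 0.6
- timer: fixed grey lamp timer box, 86 x 176 x 36 mm, flat top, three white keys in a row along its y axis, 52 mm apart: long key on the left (+y), round in the middle, square on the right (-y). Origin at the centre of its underside, z up
- key_round_top (a point): centre of the top face of the round white key (24 mm across), middle of the row; its z axis points up. Unpressed it stands 9 mm above the timer's top, 45 mm above the table
- key_square_top (a point): centre of the top face of the square white key (22 x 22 mm), right end of the row; its z axis points up. Unpressed it stands 9 mm above the timer's top, 45 mm above the table
- key_long_top (a point): centre of the top face of the long white key (14 x 38 mm, long side along the row), left end of the row; its z axis points up. Unpressed it stands 9 mm above the timer's top, 45 mm above the table
- key_round (a joint): travel of the round key in m: 0 up, 0.006 fully down; it springs back by itself. About 1.5 N starts it, 5 N takes it fully down
- key_square (a joint): travel of the square key in m: 0 up, 0.006 fully down; it springs back by itself. About 1.5 N starts it, 5 N takes it fully down
- key_long (a joint): travel of the long key in m: 0 up, 0.006 fully down; it springs back by itself. About 1.5 N starts it, 5 N takes it fully down
- tape: bystander: roll of blue masking tape lying flat, 100 mm across, 24 mm high; origin at the centre of its underside
- ink_bottle: bystander: teal dropper bottle with black cap, 25 mm across, 80 mm high; origin at the centre of its underside
- jar: bystander: jar of magenta confetti with white lid, 39 mm across, 82 mm high; origin at the centre of its underside
- stick: bystander: flat wooden mixing stick, 18 x 150 x 9 mm; origin at the centre of its underside, long side along its y axis
There are look-alikes about, which are no part of the job. There is more than one size of the stand; the one meant has the size given above. What is shaped like the barrel but orange is not meant.

How it is judged:
By the outcome, as a careful person would: the job done as asked, in the order asked, and still so for the second after the job is handed in, while the arm keeps its last pose, push and grip.
It also fails if it takes over 72 s, if anything falls off the work surface, if the arm or the gripper's body presses on something with over 40 N, if the wrist force passes 120 N, or if a joint passes its speed limit or range.

ROBOT

A 6-joint arm with a two-finger parallel gripper is mounted at the origin on a cart in front of the work surface, level with it; the furniture and walls round the work are solid. World frame = base frame: x ahead of the robot, y to its left, z up, the work surface at z = 0. Lengths are in m, angles in rad, forces in N, time in s.
With the tool pointing down it reaches from about 0.35 to 0.975 m from the base axis. Payload 4.9 kg.
Tool frame: the origin (TCP) lies midway between the tips of the shut fingers; the grasp point (between the pads) lies 19 mm behind it; z points along the fingers, y is the direction in which the jaws open and shut (so a half turn about z gives the same grasp; the last joint's range is limited). The gripper opens to 85 mm and grips with 20 to 120 N. Pads are 22 mm wide; open, the fingers measure 114 mm over their backs; the gripper's body (76 mm by 85 mm) begins 54 mm behind the grasp point. The pads swing forward as they close: fully open they stand 13 mm farther back than shut.
Start: joints at [-0.119, 0.053, 1.613, -0, 1.476, -0.119], TCP at [0.625, 0, 0.231] pointing down, gripper open.
Joint ranges: [-3.01, 3.01], [-1.01, 2.22], [0.06, 2.58], [-1.02, 4.17], [0.09, 2.62], [-3.14, 3.14]. Speed limits (rad/s): [2.57, 2.57, 3.14, 3.14, 3.14, 3.14].

INTERFACE

Orientations are given as a rotation vector (axis times angle).
In Python, from station import ctrl gives the robot as it stands.
- The arm moves only by the tool play_rows, never from a script. Its argument "motion" is a list that holds one entry, the list of rows, each a list of 7 numbers: the closure, from -1 (fully open) to 1 (shut), then the shift along the tool's x, y, z in cm, then the turn, a rotation vector about the tool's x, y, z in degrees. A call has 1 to 20 rows; each row is the pose to reach, as a shift and turn from the pose measured when the call began, along the tool's axes at that moment; what a row does not reach only later rows make up. A row lasts 1/8 s, in which the tool goes at most 62.5 mm and 10.7 degrees, less where a joint would pass 70% of its speed; a pose out of reach is approached as far as the arm can. A call with a gripper value outside its range is refused whole. The fingers move at their own pace and stop on an object; "newtons" is the grip in N (left out, the last holds). Time passes only in rows, so rows that repeat a pose let the fingers close. It gives the time, the measured TCP pose, the force and the opening at its end, in the units of the state.
- ctrl.get_obs(): the state, without advancing time (a new reading comes with each control period).
- ctrl.get_image(name): name is "scene" or "side" or "wrist"; returns a dict with "color" (400x640x3 uint8, red, green, blue), "mtx" (3x3 intrinsics, pixels), "T" (4x4, takes a point from camera to world coordinates). Camera axes: x right, y up, looking along -z (the intrinsics and any distortion apply to the point x, -y, -z); pixel columns grow to the right and rows downward; lengths in m; the calibration is good to about 2 mm. A picture is of the moment at which its call begins. There is no depth.
- ctrl.finish_job(): hands the job in, once; it reports no verdict.
The state is a dict: "t": time; "q": joint angles; "dq": joint speeds; "effort": joint torques, N m; "tool_pos": TCP position; "tool_rot": TCP orientation; "contact_force": force on the tool from outside, world axes, zero at the start; "wrist_torque": the same for the moment, N m; "opening": finger opening in m.
Only numpy, scipy, OpenCV 4.12 (cv2) and the standard library are available. Lean on these libraries where they do the work, as an engineer would, in place of code of your own. Each camera call takes 0.05 s, during which the arm holds its last target.

## Working session

There is one attempt and no reset: what is moved stays moved. The work goes in short steps, Python scripts to look and compute and a tool call to move; the robot and the scene stay as the last step left them, time stands still between calls to the robot, and variables do not carry over. Pictures are saved under pics/ and viewed, and the job is handed in when it is done.

Besides the shell and the picture viewer there is one more tool, called after "Emit:" by a JSON object that holds its "fn" and its "kwargs". play_rows: Moves the arm, as the interface text tells. Its arguments: {"type":"object","properties":{"motion":{"type":"array"},"newtons":{"type":"number"}},"required":["motion"]}

```bash
ls; mkdir -p pics
python3 - <<'E'
from station import ctrl
import cv2
o=ctrl.get_obs();print({k:(v if not hasattr(v,'round') else v) for k,v in o.items()})
for n in ["scene","side","wrist"]:
    d=ctrl.get_image(n);cv2.imwrite(f"pics/a_{n}.png",d["color"][:,:,::-1]);print(n,d["mtx"],d["T"].round(4),[k for k in d])
E
```

```text
pics
{'t': 0.0, 'q': array([-1.18990015e-01,  5.33200056e-02,  1.61430112e+00, -1.55100930e-05,
        1.47597839e+00, -1.18991685e-01]), 'dq': array([-0.00023482, -0.00059193,  0.00093629,  0.00204962, -0.00185029,
       -0.00134219]), 'effort': array([ 2.70554956e-04, -3.93670499e+01, -3.70175600e+01, -1.62778279e-04,
        6.93513779e-03, -6.06393527e-06]), 'tool_pos': array([6.24379659e-01, 7.64754439e-05, 2.30081604e-01]), 'tool_rot': array([-2.22032883e+00, -2.22033583e+00,  1.96676628e-03]), 'contact_force': array([ 0.35447133, -0.60503156,  0.35385778]), 'wrist_torque': array([0.03539935, 0.00306286, 0.01372561]), 'opening': 0.08553326143850147}
scene [[395.68390775   0.         313.94298814]
 [  0.         395.68390775 199.90721565]
 [  0.           0.           1.        ]] [[ 4.715e-01  4.091e-01 -7.813e-01 -4.510e-01]
 [-8.819e-01  2.185e-01 -4.178e-01 -5.606e-01]
 [-2.000e-04  8.859e-01  4.638e-01  6.659e-01]
 [ 0.000e+00  0.000e+00  0.000e+00  1.000e+00]] ['color', 'mtx', 'T']
side [[516.56330023   0.         325.85042811]
 [  0.         516.56330023 209.26879882]
 [  0.           0.           1.        ]] [[-0.9922  0.067  -0.1054  0.3902]
 [-0.1248 -0.5035  0.855   1.0842]
 [ 0.0042  0.8614  0.5079  0.7639]
 [ 0.      0.      0.      1.    ]] ['color', 'mtx', 'T']
wrist [[350.64332576   0.         315.20648601]
 [  0.         350.64332576 194.60549668]
 [  0.           0.           1.        ]] [[ 1.000e+00 -4.000e-04  1.600e-03  6.256e-01]
 [-1.000e-04  9.494e-01  3.141e-01  8.070e-02]
 [-1.700e-03 -3.141e-01  9.494e-01  3.730e-01]
 [ 0.000e+00  0.000e+00  0.000e+00  1.000e+00]] ['color', 'mtx', 'T']
```

View pics/a_scene.png

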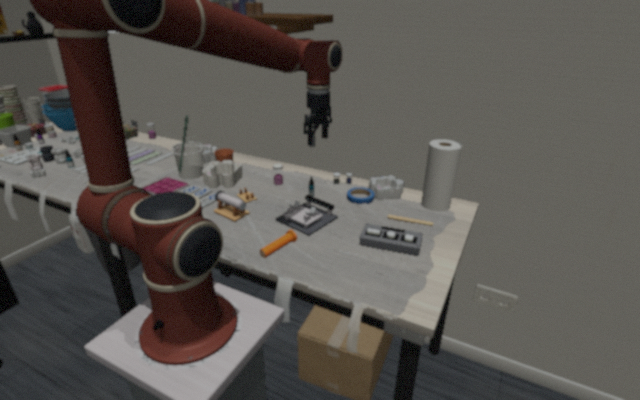

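View pics/a_side.png

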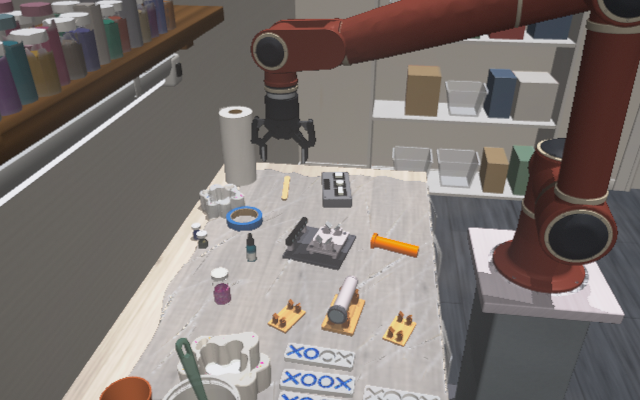

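View pics/a_wrist.png

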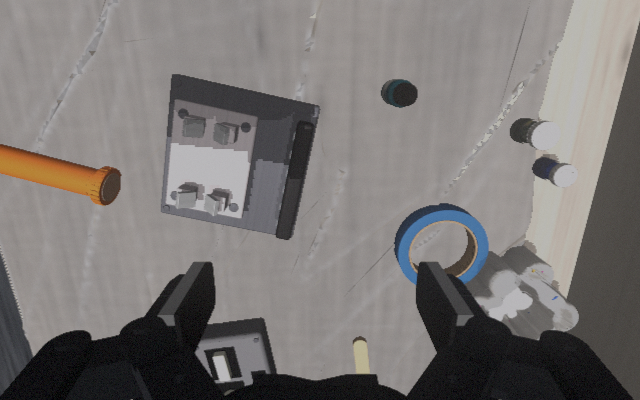

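```bash
cat > h.py <<'E'
import numpy as np, cv2
from station import ctrl
from scipy.spatial.transform import Rotation as R
def cast(d,uv,z):
    M=np.array(d["mtx"]);T=np.array(d["T"]);out=[]
    for u,v in np.atleast_2d(uv):
        c=np.linalg.solve(M,[u,v,1.]);r=T[:3,:3]@(c*[1,-1,-1]);o=T[:3,3]
        out.append(o+r*(z-o[2])/r[2])
    return np.array(out)
def proj(d,P):
    M=np.array(d["mtx"]);T=np.array(d["T"]);p=(np.atleast_2d(P)-T[:3,3])@T[:3,:3]
    p=p*[1,-1,-1];q=p@M.T;return q[:,:2]/q[:,2:]
def crop(d,x0,y0,x1,y1,s,fn,marks=()):
    im=d["color"][y0:y1,x0:x1,::-1].copy();im=cv2.resize(im,None,fx=s,fy=s,interpolation=cv2.INTER_CUBIC)
    for m in marks: cv2.circle(im,(int((m[0]+.5-x0)*s),int((m[1]+.5-y0)*s)),3,(0,255,0),1)
    cv2.imwrite("pics/"+fn,im)
E
python3 - <<'E'
from h import *
d=ctrl.get_image("side");crop(d,250,160,450,360,3,"b_side.png")
for n,u,z in [("barrel",(345,297),.05),("timer",(337,186),.045),("fix",(322,245),.03),("orange",(395,245),.02)]: print(n,cast(d,u,z).round(3))
d=ctrl.get_image("scene");crop(d,190,160,450,290,3,"b_scene.png")
E
```

```text
barrel [[0.453 0.239 0.05 ]]
timer [[ 0.524 -0.265  0.045]]
fix [[0.53  0.025 0.03 ]]
orange [[ 0.348 -0.014  0.02 ]]
```

View pics/b_side.png

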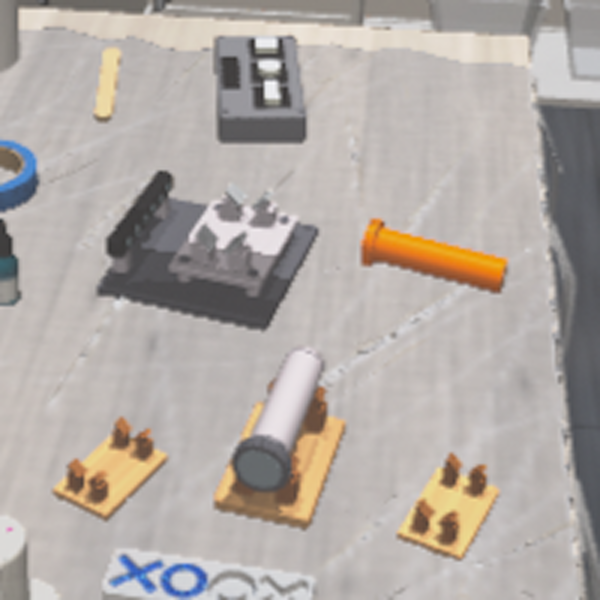

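View pics/b_scene.png

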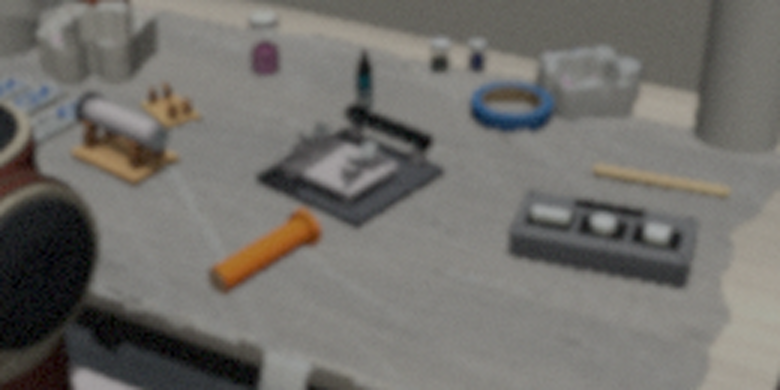

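The barrel meant is the silver one with the dark collar, at side (345,297) on the large stand. The orange one at (395,245) and the small empty stands at (287,317) and (400,328) are look-alikes. The crop confirms this, with the collar facing +y. The timer is near (0.52,-0.27), so I'm moving above it.

Emit:
{"fn": "play_rows", "kwargs": {"motion": [[[-1,-4,-2,0,0,0,0],[-1,-9,-4,0,0,0,0],[-1,-14,-7,0,0,0,0],[-1,-19,-9,0,0,0,0],[-1,-23,-10,0,0,0,0],[-1,-23,-10,0,0,0,0],[-1,-23,-10,0,0,0,0]]]}}

```text
t: 1.12
tool_pos: [0.5247, -0.2295, 0.2306]
tool_rot: [-2.221, -2.22, 0.0]
contact_force: [-0.2, 0.9, 0.2]
opening: 0.0853
```

Run:
```python
from h import *
d=ctrl.get_image("wrist");cv2.imwrite("pics/c_w.png",d["color"][:,:,::-1]);o=ctrl.get_obs();print(o["t"],o["tool_pos"],o["tool_rot"],o["contact_force"])
```

```text
1.175 [ 0.52493273 -0.22908623  0.23062961] [-2.21958040e+00 -2.22151957e+00  4.21355338e-04] [ 0.49178541  0.0883931  -0.27168213]
```

View pics/c_w.png

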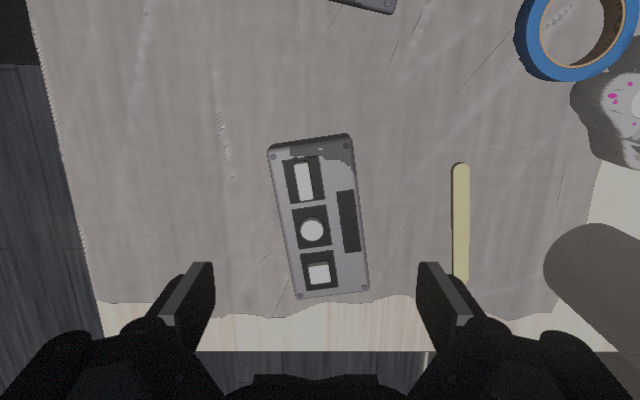

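The timer is clearly in view: long key about (303,182), round about (312,230), square about (319,274).

```bash
python3 - <<'E'
from h import *
d=ctrl.get_image("wrist");g=d["color"].min(2)
m=np.zeros_like(g);m[150:290,285:335]=(g[150:290,285:335]>195)*255
n,l,s,c=cv2.connectedComponentsWithStats(m)
for i in range(1,n):
    if s[i,4]>80: print(s[i],c[i].round(1),cast(d,c[i],.045).round(4))
E
python3 - <<'E'
from h import *
d=ctrl.get_image("wrist");g=d["color"].min(2)
print(g[182,303],g[230,312],g[274,319],g[230,330])
crop(d,265,125,375,305,3,"d.png")
for th in (165,180):
  m=np.zeros_like(g);m[150:290,285:340]=(g[150:290,285:340]>th)*255
  n,l,s,c=cv2.connectedComponentsWithStats(m)
  for i in range(1,n):
    if s[i,4]>80: print(th,s[i],c[i].round(1),cast(d,c[i],.045).round(4))
E
```

```text
171 170 172 132
165 [294 164  18  37 433] [302.8 182.2] [[ 0.5137 -0.2442  0.045 ]]
165 [301 222  21  19 310] [311.  230.8] [[ 0.5216 -0.2959  0.045 ]]
165 [309 266  20  18 301] [318.5 274.7] [[ 0.5295 -0.3469  0.045 ]]
```

View pics/d.png

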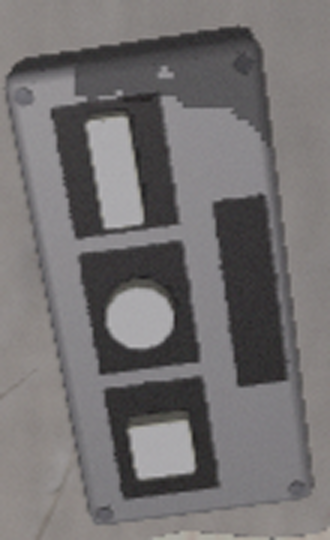

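Emit:
{"fn": "play_rows", "kwargs": {"motion": [[[1,-3.5,-0.2,5,0,0,0],[1,-6.7,-0.3,10,0,0,0],[1,-6.7,-0.3,14,0,0,0],[1,-6.7,-0.3,17,0,0,0],[1,-6.7,-0.3,17.5,0,0,0],[1,-6.7,-0.3,17.5,0,0,0],[1,-6.7,-0.3,17.5,0,0,0]]], "newtons": 40}}

```text
t: 2.15
tool_pos: [0.5234, -0.2963, 0.0579]
tool_rot: [2.217, 2.222, 0.0]
contact_force: [0.3, -0.0, -0.1]
opening: -0.0
```

Run:
```python
from h import *
d=ctrl.get_image("wrist");cv2.imwrite("pics/e.png",d["color"][:,:,::-1]);o=ctrl.get_obs();print(o["t"],o["tool_pos"],o["tool_rot"],o["contact_force"],o["opening"])
```

```text
2.2 [ 0.52331833 -0.29635004  0.05784658] [2.21724918e+00 2.22206457e+00 1.27154798e-04] [ 0.06265194  0.06336384 -0.03516175] 9.20189949807457e-05
```

View pics/e.png

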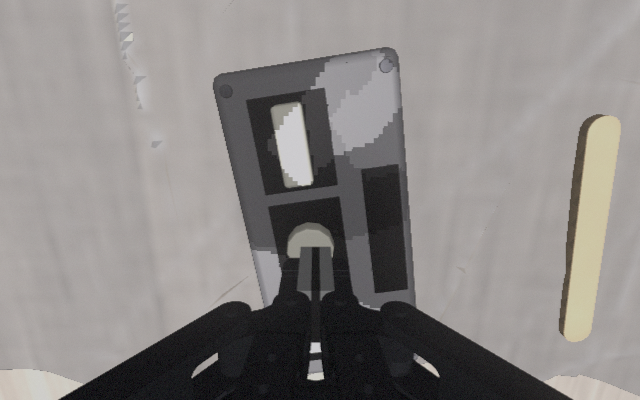

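The shut fingers stand over the round key at about (311,240). Pressing it now.

Emit:
{"fn": "play_rows", "kwargs": {"motion": [[[1,0,-0.1,1.0,0,0,0],[1,0,-0.1,1.4,0,0,0],[1,0,-0.1,1.7,0,0,0],[1,0,-0.1,1.9,0,0,0],[1,0,-0.1,1.95,0,0,0],[1,0,-0.1,1.95,0,0,0]]]}}

```text
t: 2.95
tool_pos: [0.5224, -0.2964, 0.039]
tool_rot: [2.217, 2.222, -0.0]
contact_force: [-2.2, 2.8, 6.3]
opening: -0.0002
```

Emit:
{"fn": "play_rows", "kwargs": {"motion": [[[1,0,0,0.1,0,0,0],[1,0,0,0.2,0,0,0],[1,0,0,0.2,0,0,0]]]}}

```text
t: 3.32
tool_pos: [0.5225, -0.2965, 0.0389]
tool_rot: [2.218, 2.223, -0.001]
contact_force: [-5.6, 3.8, 12.5]
opening: 0.0
```

Run:
```python
from h import *
d=ctrl.get_image("wrist");crop(d,210,40,430,300,3,"f0.png");o=ctrl.get_obs();print(o["t"],o["tool_pos"],o["contact_force"])
```

```text
3.375 [ 0.52242418 -0.29645728  0.03888101] [-5.12461467  3.82035498 12.47956811]
```

View pics/f0.png

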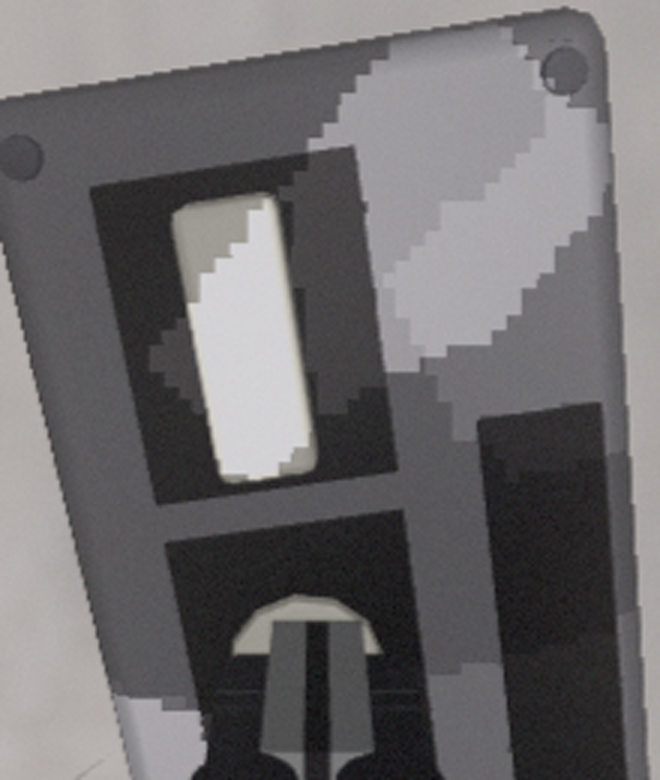

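It's hard against the stop (0.0389 m at 12.5 N). Lifting and moving on to the square key.

Emit:
{"fn": "play_rows", "kwargs": {"motion": [[[1,0,0,-1.0,0,0,0],[1,0,0,-2.5,0,0,0],[1,-2.5,0.4,-2.5,0,0,0],[1,-5.1,0.7,-2.5,0,0,0],[1,-5.1,0.7,-2.5,0,0,0],[1,-5.1,0.7,-1.5,0,0,0],[1,-5.1,0.7,-0.8,0,0,0],[1,-5.1,0.7,-0.4,0,0,0],[1,-5.1,0.7,-0.1,0,0,0],[1,-5.1,0.7,0.1,0,0,0],[1,-5.1,0.7,0.2,0,0,0],[1,-5.1,0.7,0.2,0,0,0]]]}}

```text
t: 4.88
tool_pos: [0.5296, -0.3469, 0.0389]
tool_rot: [-2.218, -2.224, 0.0]
contact_force: [-5.3, 5.3, 12.7]
opening: 0.0
```

Run:
```python
from h import *
d=ctrl.get_image("wrist");crop(d,180,0,480,390,2,"f1.png");o=ctrl.get_obs();print(o["t"],o["tool_pos"],o["contact_force"])
```

```text
4.925 [ 0.52956317 -0.34692058  0.03892091] [-5.20943899  6.34004734 11.84515954]
```

View pics/f1.png

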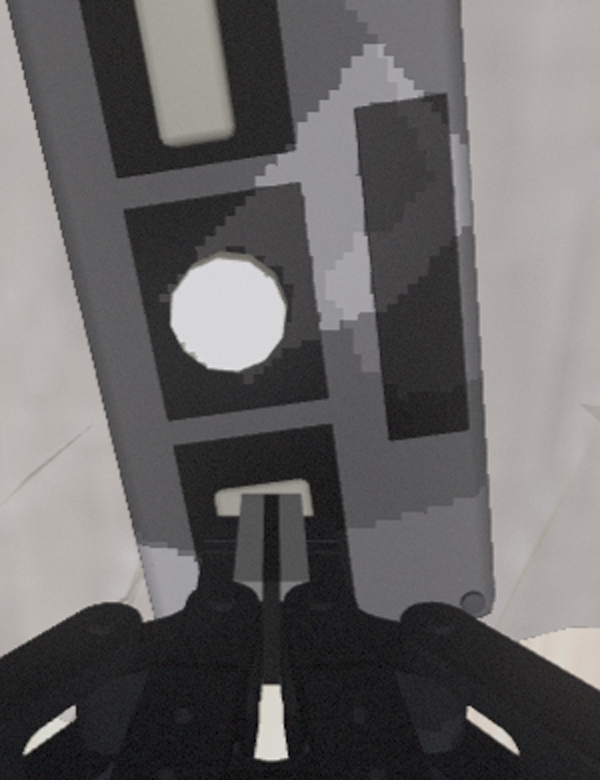

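The square key is down and the round one has sprung back. Next is the long key.

Emit:
{"fn": "play_rows", "kwargs": {"motion": [[[1,0,0,-1.0,0,0,0],[1,0,0,-3,0,0,0],[1,4,-0.6,-3,0,0,0],[1,8,-1.2,-3,0,0,0],[1,10.3,-1.6,-3,0,0,0],[1,10.3,-1.6,-3,0,0,0],[1,10.3,-1.6,-1.5,0,0,0],[1,10.3,-1.6,-0.8,0,0,0],[1,10.3,-1.6,-0.4,0,0,0],[1,10.3,-1.6,-0.1,0,0,0],[1,10.3,-1.6,0.1,0,0,0],[1,10.3,-1.6,0.2,0,0,0],[1,10.3,-1.6,0.2,0,0,0]]]}}

```text
t: 6.55
tool_pos: [0.5131, -0.2445, 0.0389]
tool_rot: [-2.217, -2.223, 0.003]
contact_force: [-8.4, 1.7, 13.6]
opening: -0.0001
```

Run:
```python
from h import *
d=ctrl.get_image("wrist");crop(d,180,0,480,390,2,"f2.png");o=ctrl.get_obs();print(o["t"],o["tool_pos"],o["contact_force"])
d=ctrl.get_image("side");crop(d,300,150,380,230,5,"f3.png")
```

```text
6.6 [ 0.51306069 -0.24450257  0.03890937] [-8.10943815  1.20193568 12.36014065]
```

View pics/f2.png

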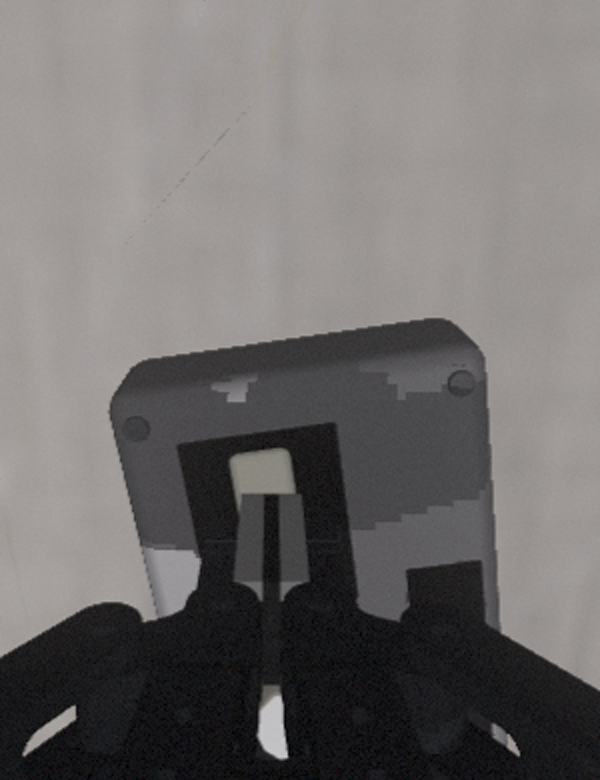

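Emit:
{"fn": "play_rows", "kwargs": {"motion": [[[1,0,0,-2,0,0,0],[0,0,0,-7,0,0,0],[-1,3,0,-12,0,0,0],[-1,8,0,-17,0,0,0],[-1,13,0,-22,0,0,0],[-1,18,1,-22,0,0,0],[-1,24,1,-22,0,0,0],[-1,29,1,-22,0,0,0],[-1,31,1,-22,0,0,0],[-1,31,1,-22,0,0,0],[-1,31,1,-22,0,0,0]]]}}

```text
t: 8.02
tool_pos: [0.5228, 0.065, 0.2587]
tool_rot: [-2.218, -2.223, 0.002]
contact_force: [-0.0, 0.4, 0.1]
opening: 0.0856
```

Run:
```python
from h import *
d=ctrl.get_image("wrist");cv2.imwrite("pics/g.png",d["color"][:,:,::-1]);o=ctrl.get_obs();print(o["t"],o["tool_pos"],o["tool_rot"],o["contact_force"])
import pickle;pickle.dump(d,open("g.pkl","wb"))
crop(d,180,40,400,290,3,"g2.png")
```

```text
8.075 [0.52280862 0.06469961 0.25873906] [-2.21874275 -2.2224801   0.00254187] [ 0.23729773 -0.76240272  0.35266682]
```

View pics/g.png

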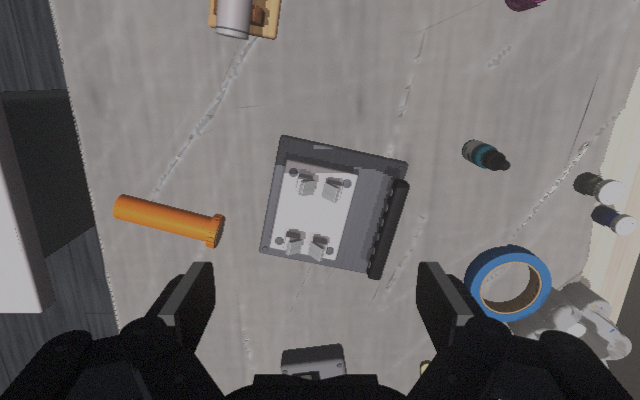

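View pics/g2.png

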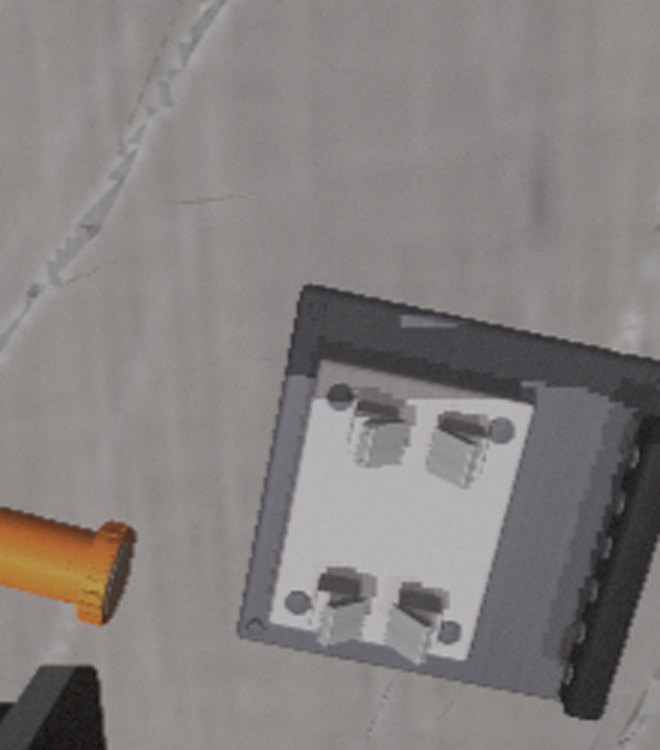

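The V-block floor corners in the crop are about (318,360), (535,402), (468,660) and (272,628). The plate's left corners are (305,287) and (240,635), and its far right is (407,162) in the full image.

Run:
```python
from h import *
import pickle;d=pickle.load(open("g.pkl","rb"))
o=lambda L:[(180+(a)/3-.5+.0,40+b/3-.5) for a,b in L]
F=cast(d,o([(318,360),(535,402),(468,660),(272,628)]),.032);print(F.round(4),F.mean(0).round(4))
for a,b in((0,1),(1,2),(2,3),(3,0)): v=F[b]-F[a];print(np.linalg.norm(v).round(4),np.degrees(np.arctan2(v[1],v[0])).round(1))
P=cast(d,o([(305,287),(240,635)])+[(407,162)],.012);print(P.round(4))
v=P[0]-P[1];print(np.linalg.norm(v),np.degrees(np.arctan2(v[1],v[0])));w=P[2]-P[0];print(np.linalg.norm(w),np.degrees(np.arctan2(w[1],w[0])))
y=v/np.linalg.norm(v);x=np.array([y[1],-y[0],0]);print("origin by plate",(P[0]+P[1])/2+.053*x)
# screws
S=cast(d,o([(340,397),(501,430),(450,632),(298,602)]),.032);print(S.round(4),S.mean(0).round(4))
for a,b in((0,1),(1,2),(2,3),(3,0)): v=S[b]-S[a];print(np.linalg.norm(v).round(4),np.degrees(np.arctan2(v[1],v[0])).round(1))
# rest tops, prong corners in z .062
```

```text
[[ 0.4914  0.0629  0.032 ]
 [ 0.5698  0.0475  0.032 ]
 [ 0.5476 -0.0576  0.032 ]
 [ 0.4709 -0.0438  0.032 ]] [0.5199 0.0022 0.032 ]
0.0798 -11.1
0.1074 -101.9
0.078 169.8
0.1086 79.1
[[ 0.4856  0.0859  0.012 ]
 [ 0.4547 -0.0573  0.012 ]
 [ 0.6275  0.0558  0.012 ]]
0.14645817254515953 77.83987273964014
0.14508712974873145 -11.939655236085093
origin by plate [0.52194205 0.00310195 0.012     ]
[[ 0.4991  0.0492  0.032 ]
 [ 0.5578  0.0369  0.032 ]
 [ 0.5404 -0.0453  0.032 ]
 [ 0.4814 -0.0326  0.032 ]] [0.5196 0.002  0.032 ]
0.06 -11.8
0.0841 -102.0
0.0603 167.8
0.0837 77.8
```

Emit:
{"fn": "play_rows", "kwargs": {"motion": [[[-1,5,-1,0,0,0,0],[-1,10,-3,0,0,0,0],[-1,15,-5,0,0,0,0],[-1,19,-6,0,0,0,0],[-1,21.5,-7,0,0,0,0],[-1,21.5,-7,0,0,0,0],[-1,21.5,-7,0,0,0,0]]]}}

```text
t: 8.95
tool_pos: [0.453, 0.2785, 0.2587]
tool_rot: [-2.221, -2.221, 0.003]
contact_force: [-0.5, -1.4, 0.2]
opening: 0.0851
```

Run:
```python
from h import *
d=ctrl.get_image("wrist");cv2.imwrite("pics/i.png",d["color"][:,:,::-1]);o=ctrl.get_obs();print(o["t"],o["tool_pos"],o["tool_rot"],o["contact_force"])
import pickle;pickle.dump(d,open("i.pkl","wb"))
crop(d,220,60,420,260,3,"i2.png")
```

```text
9.0 [0.45308864 0.27837144 0.25874936] [-2.22104452 -2.22073003  0.00276052] [ 0.40148975  0.34808087 -0.12575272]
```

View pics/i.png

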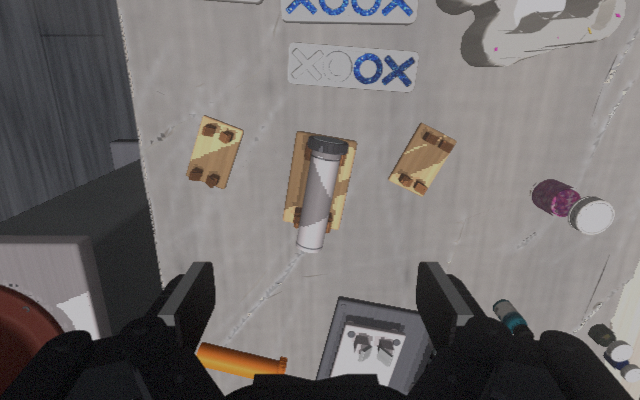

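View pics/i2.png

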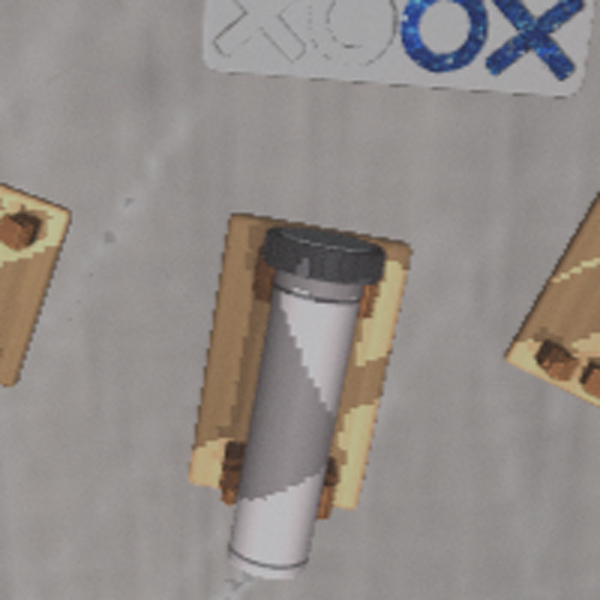

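The stand base corners in the crop are (233,213), (410,242), (352,508) and (190,483). The plain barrel's sides run (277,290)→(229,550) and (360,300)→(306,572).

Run:
```python
from h import *
import pickle;d=pickle.load(open("i.pkl","rb"))
o=lambda L:[(220+(a)/3-.5+.0,60+b/3-.5) for a,b in L]
F=cast(d,o([(233,213),(410,242),(352,508),(190,483)]),.012);print(F.round(4),F.mean(0).round(4))
for a,b in((0,1),(1,2),(2,3),(3,0)): v=F[b]-F[a];print(np.linalg.norm(v).round(4),np.degrees(np.arctan2(v[1],v[0])).round(1))
B=cast(d,o([(277,290),(360,300),(306,572),(229,550)]),.05)
print(B.round(4));a=(B[0]+B[1])/2;b=(B[2]+B[3])/2;v=a-b;print(a,b,np.linalg.norm(v),np.degrees(np.arctan2(v[1],v[0])))
print("from far end +55mm", b+.055*v/np.linalg.norm(v))
```

```text
[[0.4337 0.3044 0.012 ]
 [0.4992 0.2938 0.012 ]
 [0.4798 0.1863 0.012 ]
 [0.4148 0.1972 0.012 ]] [0.4569 0.2454 0.012 ]
0.0664 -9.2
0.1092 -100.2
0.0659 170.5
0.1089 80.0
[[0.4502 0.2838 0.05  ]
 [0.4785 0.2804 0.05  ]
 [0.4607 0.1773 0.05  ]
 [0.4322 0.1863 0.05  ]]
[0.46435589 0.28209011 0.05      ] [0.44646273 0.18178291 0.05      ] 0.10189062184354959 79.8857553976471
from far end +55mm [0.45612136 0.23592819 0.05      ]
```

Run:
```python
from h import *
import pickle;d=pickle.load(open("i.pkl","rb"))
a=np.radians(80);y=np.array([np.cos(a),np.sin(a),0]);x=np.array([y[1],-y[0],0]);z=np.array([0,0,1.])
c=np.array([.4565,.2454,.05])
m=[]
for yy,r in((-.055,.015),(.055,.015),(.055,.02),(.065,.02)):
    for t in np.radians([0,45,90,135,180,270]): m.append(proj(d,c+yy*y+r*(np.cos(t)*x+np.sin(t)*z))[0])
crop(d,220,60,420,260,3,"i3.png",m)
```

```text
(no output)
```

View pics/i3.png

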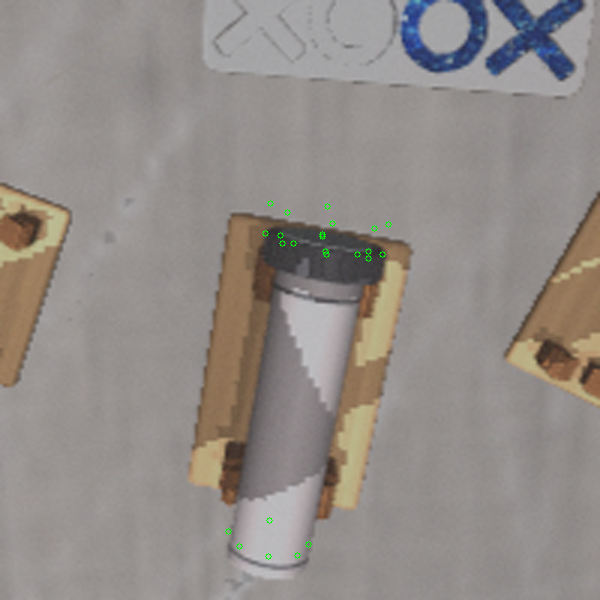

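Emit:
{"fn": "play_rows", "kwargs": {"motion": [[[-1,-2,0.1,3,0,0,5],[-1,-4.2,0.25,7,0,0,10],[-1,-4.2,0.25,11,0,0,10],[-1,-4.2,0.25,13,0,0,10],[-1,-4.2,0.25,13,0,0,10],[-1,-4.2,0.25,13,0,0,10]]]}}

```text
t: 9.75
tool_pos: [0.4567, 0.2366, 0.1307]
tool_rot: [2.406, 2.019, 0.002]
contact_force: [0.2, -0.4, 0.1]
opening: 0.0856
```

Run:
```python
from h import *
d=ctrl.get_image("wrist");cv2.imwrite("pics/j.png",d["color"][:,:,::-1]);o=ctrl.get_obs();print(o["t"],o["tool_pos"],R.from_rotvec(o["tool_rot"]).as_matrix().round(3))
```

```text
9.8 [0.456787   0.2368086  0.13099335] [[ 0.174  0.985  0.002]
 [ 0.985 -0.174  0.   ]
 [ 0.001  0.002 -1.   ]]
```

View pics/j.png

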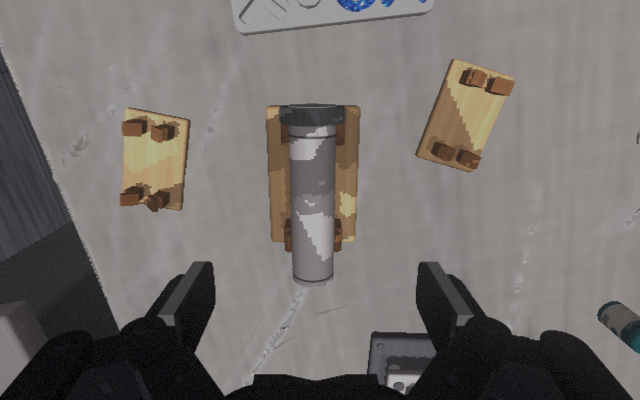

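The barrel runs straight up the image, centred between the fingers at column ~313. Descending and gripping.

Emit:
{"fn": "play_rows", "kwargs": {"motion": [[[-1,0,-0.1,4,0,0,0],[-1,0,-0.1,7.5,0,0,0],[-1,0,-0.1,9.8,0,0,0],[-1,0,-0.1,9.8,0,0,0],[0,0,-0.1,9.8,0,0,0],[1,0,-0.1,9.8,0,0,0],[1,0,-0.1,9.8,0,0,0],[1,0,-0.1,9.8,0,0,0],[1,0,-0.1,9.8,0,0,0],[1,0,-0.1,9.8,0,0,0]]], "newtons": 40}}

```text
t: 11.05
tool_pos: [0.4549, 0.2376, 0.0342]
tool_rot: [-2.405, -2.018, 0.0]
contact_force: [-8.2, 0.7, 9.4]
opening: 0.0286
```

Run:
```python
from h import *
d=ctrl.get_image("wrist");cv2.imwrite("pics/k.png",d["color"][:,:,::-1]);o=ctrl.get_obs();print(o["t"],o["tool_pos"],o["opening"],o["contact_force"])
d=ctrl.get_image("side");crop(d,250,200,450,350,4,"k2.png")
```

```text
11.1 [0.45495022 0.23763608 0.03423051] 0.02890610492806511 [-7.43135263 -0.45240181  8.93081818]
```

View pics/k.png

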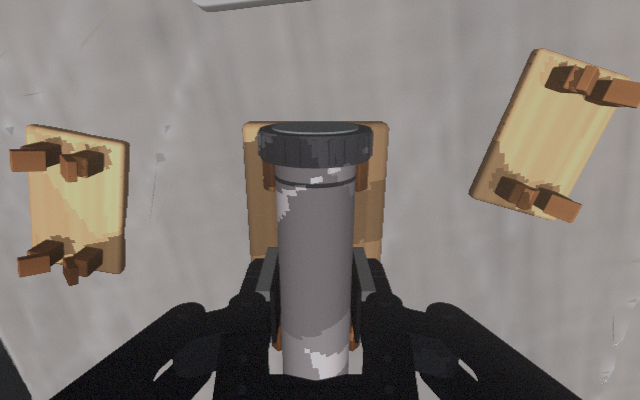

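View pics/k2.png

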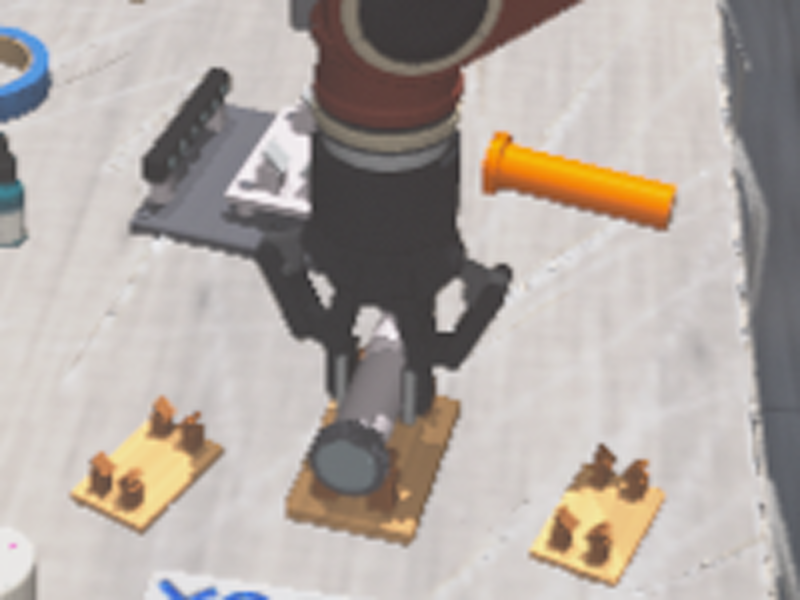

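Emit:
{"fn": "play_rows", "kwargs": {"motion": [[[1,0,0,-1.5,0,0,0],[1,0,0,-5,0,0,0],[1,0,0,-9,0,0,0],[1,0,0,-12,0,0,0],[1,-4,2,-12,0,0,0],[1,-9,4,-12,0,0,1],[1,-14,6.5,-12,0,0,2],[1,-19,9,-12,0,0,2],[1,-22.1,10.5,-12,0,0,2],[1,-22.1,10.5,-12,0,0,2],[1,-22.1,10.5,-12,0,0,2]]]}}

```text
t: 12.52
tool_pos: [0.52, 0.0019, 0.1542]
tool_rot: [-2.44, -1.975, -0.0]
contact_force: [0.7, 0.1, -1.4]
opening: 0.0284
```

Run:
```python
from h import *
d=ctrl.get_image("wrist");cv2.imwrite("pics/l.png",d["color"][:,:,::-1]);o=ctrl.get_obs();print(o["t"],o["tool_pos"],o["opening"],o["contact_force"],R.from_rotvec(o["tool_rot"]).as_matrix().round(3))
d=ctrl.get_image("side");crop(d,230,140,430,290,4,"l2.png")
```

```text
12.575 [0.51990908 0.00227129 0.15407092] 0.0289795816929167 [-0.21837702  0.19438119 -1.67308788] [[ 0.207  0.978 -0.001]
 [ 0.978 -0.207  0.002]
 [ 0.001 -0.002 -1.   ]]
```

View pics/l.png

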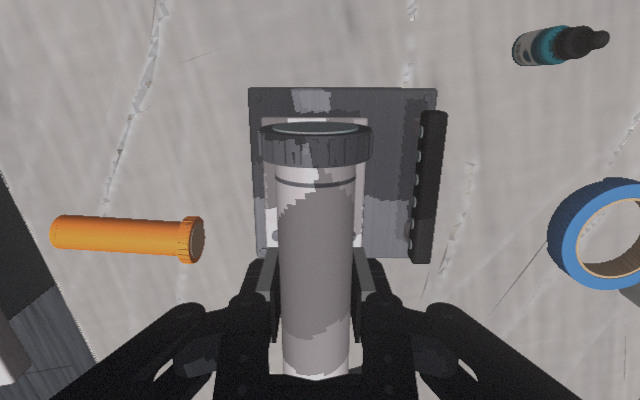

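View pics/l2.png

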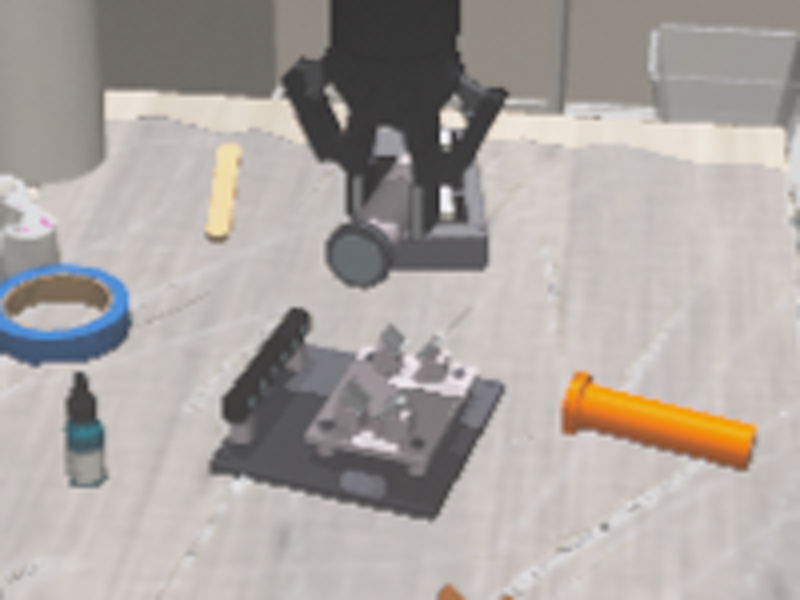

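The barrel is held level and aligned with the V. Lowering it to just above the seat.

Emit:
{"fn": "play_rows", "kwargs": {"motion": [[[1,0,0,4,0,0,0],[1,0,0,7,0,0,0],[1,0,0,9,0,0,0],[1,0,0,9.9,0,0,0],[1,0,0,9.9,0,0,0],[1,0,0,9.9,0,0,0]]]}}

```text
t: 13.38
tool_pos: [0.5207, 0.0028, 0.0563]
tool_rot: [-2.44, -1.979, -0.002]
contact_force: [0.1, -0.7, -1.3]
opening: 0.0282
```

Run:
```python
from h import *
d=ctrl.get_image("wrist");crop(d,200,60,480,340,2,"m.png");o=ctrl.get_obs();print(o["t"],o["tool_pos"],o["opening"],o["contact_force"])
d=ctrl.get_image("side");crop(d,270,180,390,280,6,"m2.png")
```

```text
13.425 [0.5207226  0.00269454 0.05633212] 0.028622955606040446 [ 0.51620533  1.29705728 -1.35437673]
```

View pics/m.png

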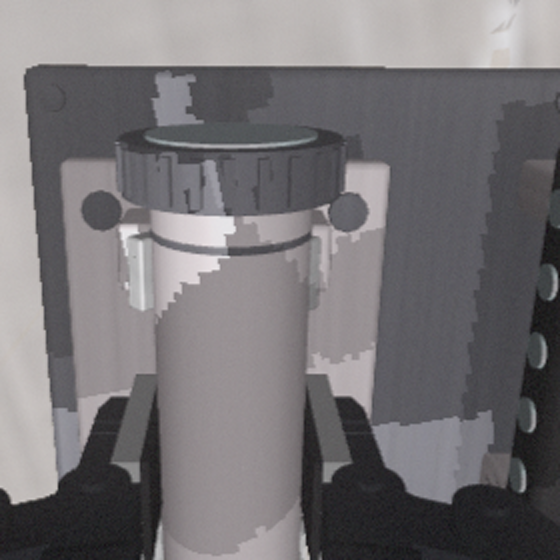

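View pics/m2.png

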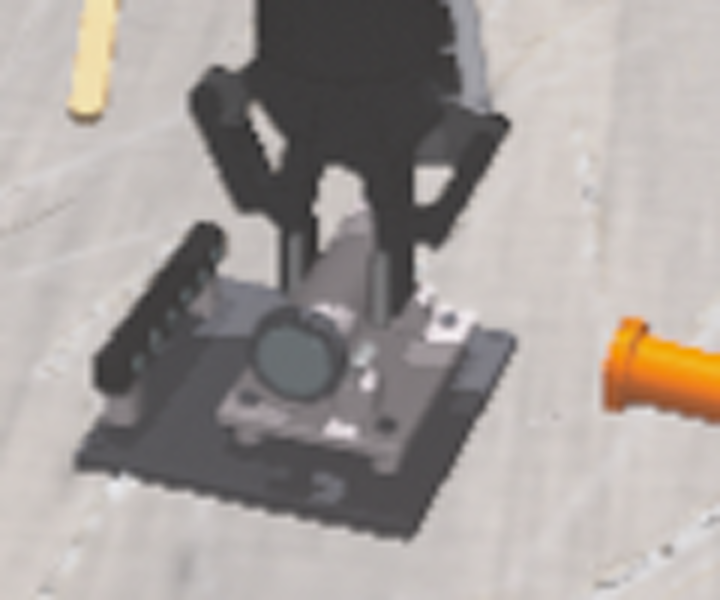

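Relative to the prongs and screws in this view, the barrel sits about 1.2–1.5 mm too far to +y of the tool. Correcting that and lowering in small steps.

Emit:
{"fn": "play_rows", "kwargs": {"motion": [[[1,0,-0.13,0,0,0,0],[1,0,-0.13,0.2,0,0,0],[1,0,-0.13,0.4,0,0,0],[1,0,-0.13,0.55,0,0,0],[1,0,-0.13,0.55,0,0,0]]]}}

```text
t: 14.1
tool_pos: [0.5192, 0.0029, 0.0508]
tool_rot: [-2.44, -1.978, -0.001]
contact_force: [-2.1, 0.6, 0.5]
opening: 0.0287
```

Run:
```python
from h import *
for i in range(2):
  d=ctrl.get_image("wrist");o=ctrl.get_obs();print(o["t"],o["tool_pos"],o["contact_force"],"tool:",R.from_rotvec(o["tool_rot"]).inv().apply(o["contact_force"]))
crop(d,200,60,480,340,2,"n.png")
```

```text
14.15 [0.51918349 0.00288349 0.05075635] [-1.72720184  0.88569198  0.71658198] tool: [ 0.51034862 -1.87307968 -0.71573949]
14.2 [0.51921807 0.00290333 0.05077253] [-2.7277573   0.48728945  0.05474472] tool: [-0.08705156 -2.7695705  -0.05485545]
```

View pics/n.png

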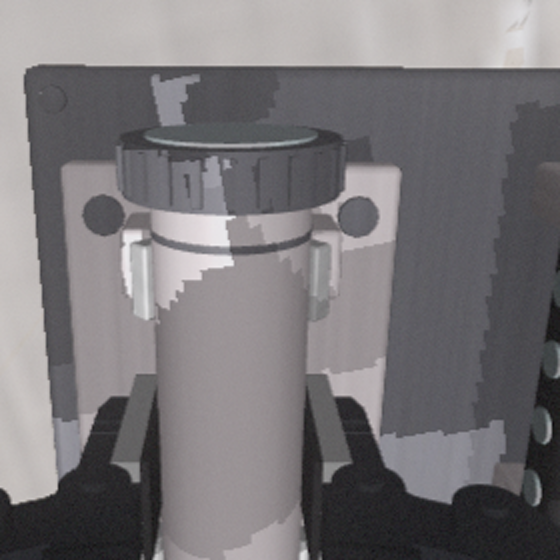

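A light −y reaction (about 2.5 N) shows it just touching the right face. I'll let go so it centres itself in the V, then press from above with shut fingers.

Emit:
{"fn": "play_rows", "kwargs": {"motion": [[[0.2,0,-0.03,0,0,0,0],[-0.1,0,-0.03,0,0,0,0],[-0.2,0,-0.03,0,0,0,0],[-0.2,0,-0.03,0,0,0,0],[-0.2,0,-0.03,-3,0,0,0],[-0.2,0,-0.03,-6,0,0,0],[-0.2,0,-0.03,-9,0,0,0],[-0.2,0,-0.03,-9,0,0,0],[-0.2,0,-0.03,-9,0,0,0]]]}}

```text
t: 15.32
tool_pos: [0.5183, 0.003, 0.1397]
tool_rot: [-2.439, -1.977, -0.0]
contact_force: [-0.2, 0.1, -0.8]
opening: 0.051
```

Run:
```python
from h import *
d=ctrl.get_image("wrist");cv2.imwrite("pics/o.png",d["color"][:,:,::-1]);o=ctrl.get_obs();print(o["t"],o["tool_pos"],o["opening"],o["contact_force"])
import pickle;pickle.dump(d,open("o.pkl","wb"))
d=ctrl.get_image("side");crop(d,270,180,390,280,6,"o2.png")
```

```text
15.375 [0.51790938 0.00299939 0.13908606] 0.05096129317742846 [-1.15366615 -0.08165914  0.42288365]
```

View pics/o.png

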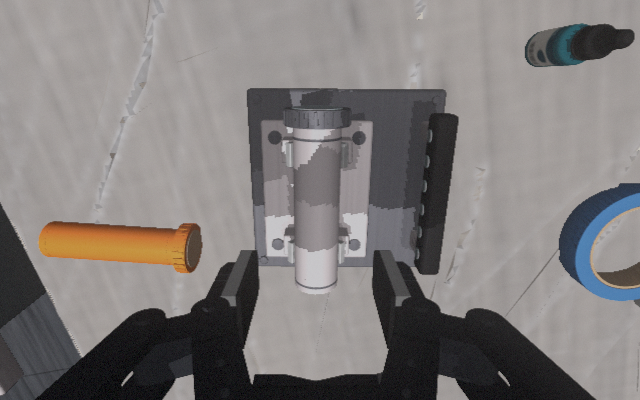

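View pics/o2.png

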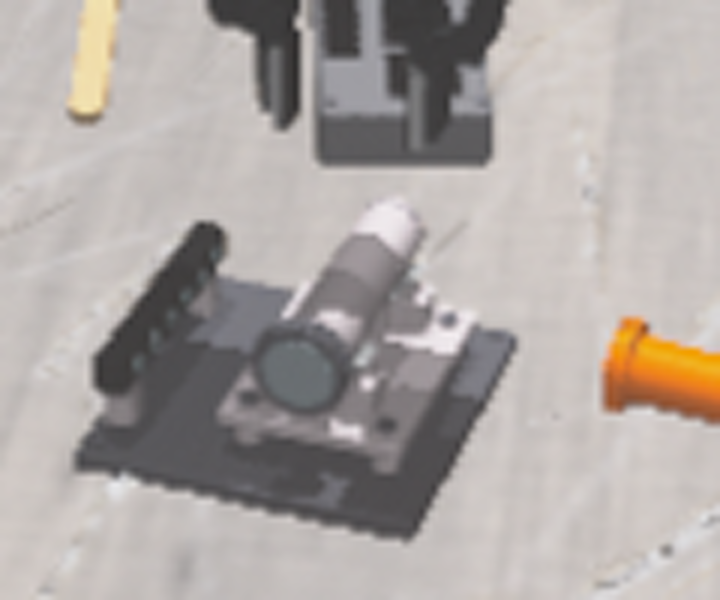

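The barrel lies seated on both rests. The collar, at rows 107–128, is clear of the rest, which starts at row ~140. Shutting the fingers and pressing on top in steps.

Emit:
{"fn": "play_rows", "kwargs": {"motion": [[[1,0,0,0,0,0,0],[1,0,0,0,0,0,0],[1,0,0,0,0,0,0],[1,0,0,0,0,0,0],[1,0,0,2.5,0,0,0],[1,0,0,4.5,0,0,0],[1,0,0,5.2,0,0,0],[1,0,0,5.2,0,0,0],[1,0,0,5.2,0,0,0]]]}}

```text
t: 16.55
tool_pos: [0.5184, 0.003, 0.088]
tool_rot: [-2.439, -1.977, -0.0]
contact_force: [-0.6, 0.4, 1.2]
opening: -0.0001
```

Run:
```python
from h import *
d=ctrl.get_image("wrist");crop(d,200,60,480,340,2,"p.png");o=ctrl.get_obs();print(o["t"],o["tool_pos"],o["opening"],o["contact_force"])
```

```text
16.6 [0.51846056 0.00298278 0.08807544] 8.474098464714945e-05 [ 0.41616854 -0.44941014  0.43942918]
```

View pics/p.png

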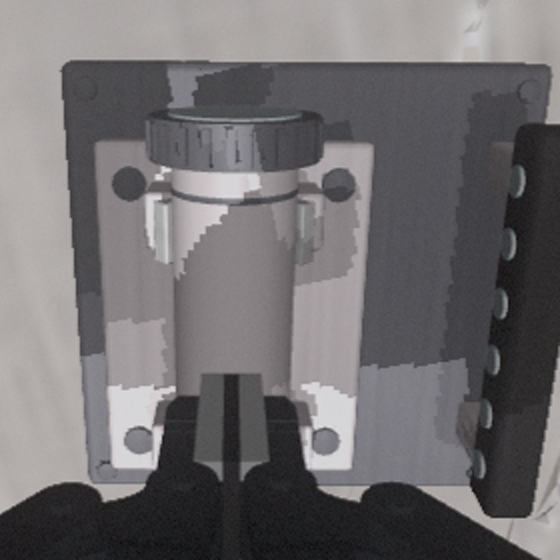

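Emit:
{"fn": "play_rows", "kwargs": {"motion": [[[1,0,0.06,0.4,0,0,0],[1,0,0.06,0.7,0,0,0],[1,0,0.06,0.9,0,0,0],[1,0,0.06,1.0,0,0,0],[1,0,0.06,1.0,0,0,0]]]}}

```text
t: 17.23
tool_pos: [0.5194, 0.0028, 0.0785]
tool_rot: [-2.439, -1.978, -0.001]
contact_force: [-0.1, -0.0, 3.8]
opening: 0.0002
```

Run:
```python
from h import *
d=ctrl.get_image("wrist");o=ctrl.get_obs();print(o["t"],o["tool_pos"],o["opening"],o["contact_force"])
```

```text
17.275 [0.51930395 0.00284962 0.07843535] -3.6230844856701204e-06 [-0.38354816 -0.04886192  3.30382213]
```

The force is rising as expected (3.5 N, about 2.3 mm sunk). Going 5 mm further.

Emit:
{"fn": "play_rows", "kwargs": {"motion": [[[1,0,0,0.15,0,0,0],[1,0,0,0.3,0,0,0],[1,0,0,0.45,0,0,0],[1,0,0,0.55,0,0,0],[1,0,0,0.55,0,0,0],[1,0,0,0.55,0,0,0]]]}}

```text
t: 18.02
tool_pos: [0.5194, 0.0028, 0.0734]
tool_rot: [-2.439, -1.978, -0.001]
contact_force: [-2.4, -0.1, 6.6]
opening: 0.0004
```

Run:
```python
from h import *
F=[]
for i in range(4):
  d=ctrl.get_image("wrist");o=ctrl.get_obs();F.append(o["contact_force"])
print(o["t"],o["tool_pos"],np.mean(F,0),o["dq"])
crop(d,200,60,480,340,2,"q.png")
d=ctrl.get_image("side");crop(d,270,180,390,280,6,"q2.png");cv2.imwrite("pics/q3.png",d["color"][:,:,::-1])
```

```text
18.225 [0.5194017  0.00282789 0.07341006] [-2.1531526   0.24787951  7.01966151] [-0.00031969  0.00080269  0.00011332 -0.00022907 -0.00051854  0.00102801]
```

View pics/q.png

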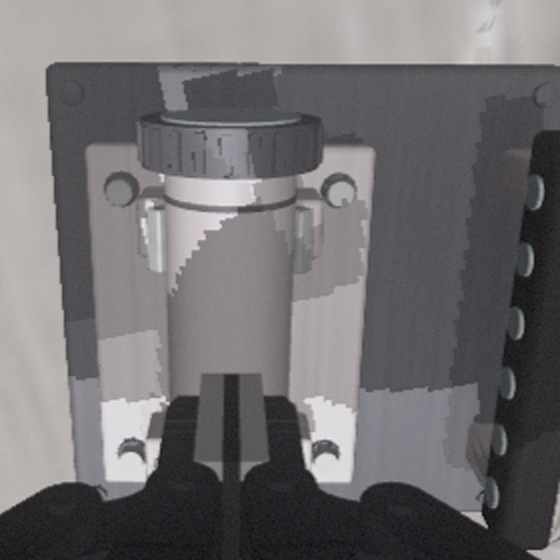

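View pics/q2.png

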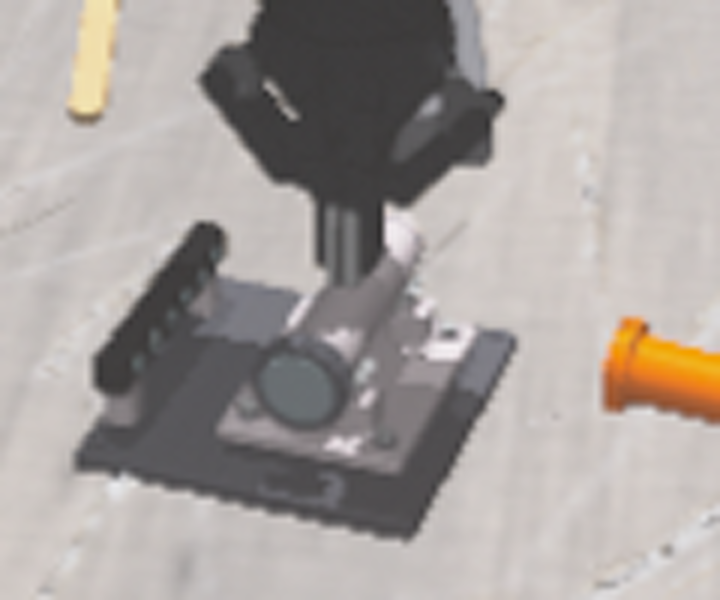

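View pics/q3.png

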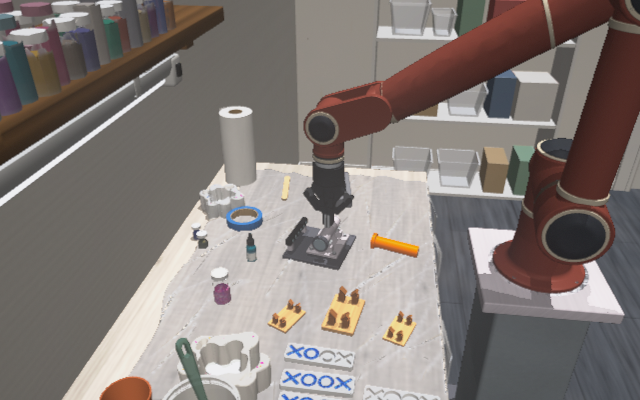

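Emit:
{"fn": "play_rows", "kwargs": {"motion": [[[1,0,0,0.07,0,0,0],[1,0,0,0.07,0,0,0],[1,0,0,0.07,0,0,0]]]}}

```text
t: 18.65
tool_pos: [0.5194, 0.0028, 0.0732]
tool_rot: [-2.439, -1.978, -0.001]
contact_force: [-3.4, 0.6, 6.7]
opening: -0.0002
```

Run:
```python
from h import *
F=[]
for i in range(5):
  d=ctrl.get_image("wrist");o=ctrl.get_obs();F.append(o["contact_force"])
print(o["t"],o["tool_pos"],np.mean(F,0))
crop(d,200,60,480,340,2,"r.png")
```

```text
18.9 [0.51943459 0.00281468 0.07317007] [-2.49437408  0.23786114  6.84213377]
```

I'm taking out the small sideways push so that the load is straight down.

Emit:
{"fn": "play_rows", "kwargs": {"motion": [[[1,0,-0.05,0.06,0,0,0],[1,0,-0.05,0.06,0,0,0],[1,0,-0.05,0.06,0,0,0]]]}}

```text
t: 19.27
tool_pos: [0.5194, 0.0028, 0.0733]
tool_rot: [-2.44, -1.978, -0.001]
contact_force: [-1.8, 0.4, 7.3]
opening: 0.0001
```

Run:
```python
from h import *
F=[]
for i in range(5):
  d=ctrl.get_image("wrist");o=ctrl.get_obs();F.append(o["contact_force"])
print(o["t"],o["tool_pos"],np.mean(F,0))
crop(d,200,60,480,340,2,"r.png")
```

```text
19.525 [0.51938098 0.00281294 0.07325552] [-1.57519079  0.36157369  6.83574771]
```

View pics/r.png

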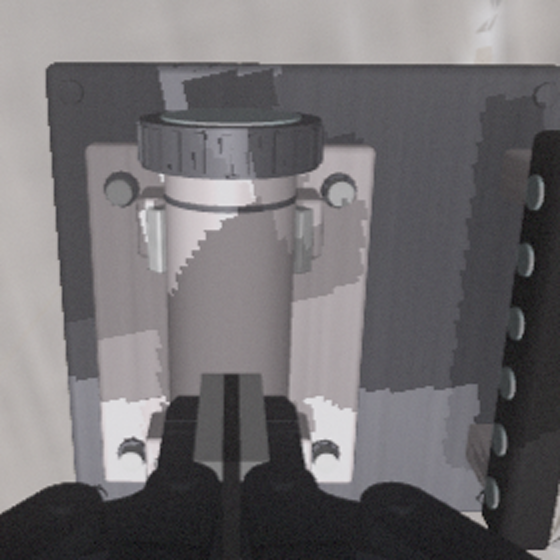

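Emit:
{"fn": "play_rows", "kwargs": {"motion": [[[1,0,-0.05,0.07,0,0,0],[1,0,-0.05,0.07,0,0,0],[1,0,-0.05,0.07,0,0,0]]]}}

```text
t: 19.9
tool_pos: [0.5194, 0.0028, 0.0733]
tool_rot: [2.44, 1.979, 0.002]
contact_force: [-1.6, 0.4, 6.9]
opening: 0.0
```

Run:
```python
from h import *
F=[]
for i in range(6):
  d=ctrl.get_image("wrist");o=ctrl.get_obs();F.append(o["contact_force"])
print(o["t"],o["tool_pos"],np.mean(F,0))
```

```text
20.2 [0.51936072 0.00280059 0.07324951] [-1.36365925  0.01431354  7.09136526]
```

Emit:
{"fn": "play_rows", "kwargs": {"motion": [[[1,0,-0.08,0.07,0,0,0],[1,0,-0.08,0.07,0,0,0],[1,0,-0.08,0.07,0,0,0]]]}}

```text
t: 20.58
tool_pos: [0.5193, 0.0028, 0.0734]
tool_rot: [2.439, 1.978, 0.004]
contact_force: [-1.1, 0.6, 7.3]
opening: -0.0004
```

Run:
```python
from h import *
F=[]
for i in range(6):
  d=ctrl.get_image("wrist");o=ctrl.get_obs();F.append(o["contact_force"])
print(o["t"],o["tool_pos"],np.mean(F,0))
crop(d,200,60,480,340,2,"s.png")
```

```text
20.875 [0.5193254  0.00281722 0.07339196] [-1.16611966  0.02150774  6.87482105]
```

View pics/s.png

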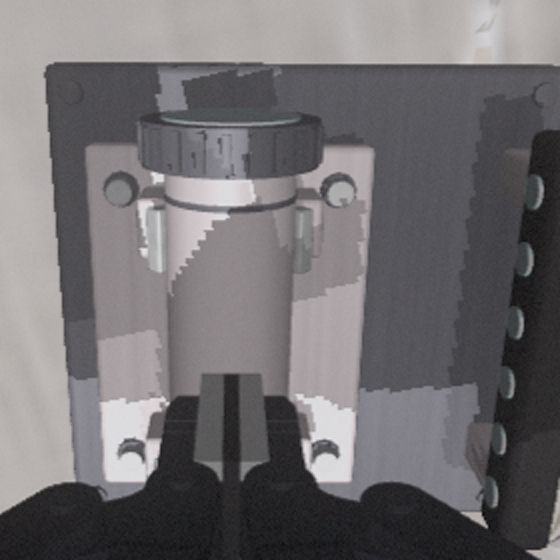

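The barrel sits evenly between the prongs (about 28 px exposed on each side), the collar is free, the block is sunk with its guide pins showing, and the reading is steady at 7 N down. Handing in.

```bash
python3 -c "
from station import ctrl
print(ctrl.finish_job())"
```

```text
the job is handed in; nothing more can be done
None
```

The job is handed in at about 21 s. The keys were pressed in order, and the silver barrel is held down in the V-block with its collar hanging free.

- **Keys:** I pressed round, then square, then long, one at a time. Each stopped at 38.9 mm above the table with about 12–14 N on it, which matches fully down (39 mm).
- **Barrel:** I lifted it from the large stand and lowered it into the V. There I let go so it could centre itself, and I'm now pressing on top with shut fingers.
- **Last checks:** The tool stands 73.4 mm above the table, so the block has sunk about 7.5 mm of its 10 mm. The push is about 7 N down, and the prongs show evenly on both sides of the barrel. The collar is clear of the rests.
- **Bystanders:** The tape roll, ink bottle, jar and mixing stick look unmoved in the side view. I checked that by eye only and did not measure it.
- **Not quite perfect:** About 1.2 N of sideways force remained after three small corrections. That tilts the load roughly 8° off vertical, which by my estimate still loads both faces of the V. I could not read the block's sinking directly, so that figure comes from the tool height and the force.

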